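Tip the refilled spice jar into its bay

ROBOT

A 6-joint arm with a two-finger parallel gripper is mounted at the origin on the work surface; the furniture and walls round the work are solid. World frame = base frame: x ahead of the robot, y to its left, z up, the work surface at z = 0. Lengths are in m, angles in rad, forces in N, time in s.
With the tool pointing down it reaches from about 0.325 to 0.85 m from the base axis. Payload 15.5 kg.
Tool frame: the origin (TCP) lies at the very end of the fingers, on their centre line; the grasp point (between the pads) lies 19 mm behind it (env.hold_point_z is the distance from the TCP to the grasp point, in m); z points along the fingers, x is the direction in which the jaws open and shut, and the axes are right-handed (so a half turn about z gives the same grasp; the last joint's range is limited). The gripper opens to 91 mm and grips with 3 to 60 N. Pads are 32 mm wide; open, the fingers measure 118 mm over their backs; the gripper's body (76 mm by 178 mm) begins 60 mm behind the grasp point.
Start: joints at [1.083, 0.494, 1.345, -0, 1.302, -0.096], TCP at [0.239, 0.577, 0.214] pointing down, gripper open.
Joint ranges: [-2.91, 2.91], [-0.82, 2.16], [0.22, 2.67], [-1.22, 4.37], [0.12, 2.79], [-3.08, 3.08]. Speed limits (rad/s): [1.89, 1.89, 2.57, 3.01, 3.01, 3.01].

INTERFACE

Orientations are given as a unit quaternion [x, y, z, w].
In Python, from station import env gives the robot as it stands.
- The arm moves only by the shell command python3 -m crank 'ROWS' [FORCE]. ROWS is JSON, one flat list of numbers, 5 for each row, row after row: the finger opening in m, from 0 to 0.0912, then the shift along the tool's x, y, z in m, then the turn about the tool's z in degrees. A call has 1 to 10 rows; each row shifts and turns the commanded pose from where the row before left it, along the tool's axes as they then stand; what a row does not reach is not made up. A row lasts 1/10 s, in which the tool goes at most 50 mm and 8.59 degrees, less where a joint would pass 70% of its speed; a pose out of reach is approached as far as the arm can. A call with a gripper value outside its range is refused whole. The fingers move at their own pace and stop on an object; FORCE is the grip in N (left out, the last holds). Time passes only in rows, so rows that do not move let the fingers close. It gives the time, the measured TCP pose, the force and the opening at its end, in the units of the state.
- env.sense(): the state, without advancing time (a new reading comes with each control period).
- env.capture(name): name is "side" or "top"; returns (picture, depth): 420x560x3 uint8, red, green, blue; 420x560 float32, m along the optical axis (not along the pixel's ray), 0 where there is no reading.
- env.camera_model(name): a dict with "camera_matrix" (3x3 intrinsics, pixels), "cam_to_world" (4x4, takes a point from camera to world coordinates). Camera axes: x right, y up, looking along -z (the intrinsics and any distortion apply to the point x, -y, -z); pixel columns grow to the right and rows downward; lengths in m; the calibration is good to about 2 mm. A picture is of the moment at which its call begins. camera_model takes no time and is no camera call.
- env.close_job(): hands the job in, once; it reports no verdict.
The state is a dict: "clock": time; "joints": joint angles; "qd": joint speeds; "joint_torque": joint torques, N m; "tcp_pos": TCP position; "tcp_rot": TCP orientation; "wrist_force": force on the tool from outside, world axes, zero at the start; "torque": the same for the moment, N m; "opening": opening from 0.0 (shut) to 1.0 (fully open).
Only numpy, scipy, OpenCV 4.12 (cv2) and the standard library are available. Lean on these libraries where they do the work, as an engineer would, in place of code of your own. Each camera call takes 0.05 s, during which the arm holds its last target.

TASK

Put the refilled spice jar, which stands on the worktop, away in the spice tray with the fingertips only, never lifting it: slide it upright up to the open end of the empty bay, push it over near its cap so that it falls into that bay cap first, then push on its base until the cap is fully home against the tray's head wall. Don't let the jar fall anywhere else, and leave the two jars lying in the tray and the other things standing about where they are.

Things in the scene. Friction and masses are not known exactly. Their poses are not given: they have to be found in the camera images.
- spice_jar_mid (a point): Centre (half-way up) of the refilled spice jar, the one spice jar that stands upright, on the open worktop to the left (+y) of the tray: a straight round glass jar, 40 mm across, its screw cap as wide, 105 mm tall in all, about 0.11 kg. The z axis runs along the jar from base to cap; base and cap top are 52.5 mm from this point.
- spice_jar: The same jar; origin at the centre of its base. Pushed less than about 16 mm above the worktop it slides standing; pushed near the cap it tips. To push that low the hand must lean back 30 to 45 degrees: pointing straight down, the hand's body would meet the jar's top first.
- bay_mouth (a point): Mouth of the empty bay: a point at the open (left) end of its cork cradle, on the centre line of the cradle's floor, 8 mm above the worktop. The x axis points level along the bay to the head wall, 136 mm from this point; y level across the bay; z up. Any of the three bays may be the empty one.
- tray: Fixed spice tray of dark wood, 150 mm along the bays, 160 mm across; origin under its centre, x axis along the bays to the head wall (36 mm high). Three bays 52 mm apart, dividers 19 mm high above the worktop. Its floor begins 3 mm before the cradles, 5 mm high, rounded and without a lip, so a jar that stands before a mouth can tip in over it.
- empty_cradle: Fixed cork cradle that lines the empty bay (each bay has one): 138 mm long, 44 mm wide, flanks sloping up to 9 mm at the sides; origin under its centre, axes as the mouth's. The jar lying in it has its axis 20 mm above the mouth point and slides along it under about 1 N.
- lying_tall_jar_mid (a point): Centre of a 45 mm by 108 mm spice jar that lies at home in another bay, loose; its z axis points to its cap at the head wall.
- lying_short_jar_mid (a point): Centre of a 45 mm by 100 mm spice jar that lies at home in the third bay, loose; its z axis points to its cap at the head wall.
- mug: Loose mug, 85 mm across, 94 mm high, with a handle, on the left; origin at the centre of its underside.
- small_jam_jar: Loose small jam jar, 51 mm across, 70 mm high, close to the robot; origin at the centre of its underside.
- shaker: Loose small shaker, 44 mm across, 90 mm high, on the left; origin at the centre of its underside.
- lemon: Loose lemon, 78 by 55 by 56 mm, on the left; origin at the centre of its underside.
- lid: Loose flat jar lid, 63 mm across, 13 mm high, close to the robot; origin at the centre of its underside.

How it is judged:
By the outcome, as a careful person would: the job done as asked, in the order asked, and still so for the second after the job is handed in, with the robot touching nothing.
It also fails if it takes over 69 s, if anything falls off the work surface, if the arm or the gripper's body presses on something with over 40 N, if the wrist force passes 120 N, or if a joint passes its speed limit or range.

## Working session

There is one attempt and no reset: what is moved stays moved. The work goes in short steps, Python scripts to look and compute and a shell command to move; the robot and the scene stay as the last step left them, time stands still between calls to the robot, and variables do not carry over. Pictures are saved under pics/ and viewed, and the job is handed in when it is done.

```bash
ls; mkdir -p pics; cat > h.py <<'E'
import numpy as np,cv2
from station import env
from scipy.spatial.transform import Rotation as R
def snap(n,f):
    p,d=env.capture(n); cv2.imwrite('pics/'+f+'.png',p[:,:,::-1]); np.savez('pics/'+f,p=p,d=d); return p,d
def ray(n,u,v):
    m=env.camera_model(n);K=np.array(m['camera_matrix']);T=np.array(m['cam_to_world'])
    q=np.linalg.inv(K)@[u,v,1]; d=T[:3,:3]@[q[0],-q[1],-q[2]]; return T[:3,3],d
def onz(n,u,v,z):
    o,d=ray(n,u,v); return o+d*(z-o[2])/d[2]
def cloud(n,d):
    m=env.camera_model(n);K=np.array(m['camera_matrix']);T=np.array(m['cam_to_world'])
    v,u=np.mgrid[:d.shape[0],:d.shape[1]]
    q=np.stack([(u-K[0,2])/K[0,0]*d,-(v-K[1,2])/K[1,1]*d,-d],-1)
    return q@T[:3,:3].T+T[:3,3]
E
python3 - <<'E'
from h import *
for n in('side','top'):
    snap(n,n+'0'); m=env.camera_model(n); print(m)
print(env.sense())
E
```

```text
pics
{'camera_matrix': array([[453.85935509,   0.        , 274.84753015],
       [  0.        , 453.85935509, 208.18075491],
       [  0.        ,   0.        ,   1.        ]]), 'cam_to_world': array([[ 0.93081644,  0.20302415, -0.30391108,  0.1418454 ],
       [-0.36547212,  0.50953378, -0.77897718, -0.63212976],
       [-0.00329822,  0.8361558 ,  0.54848209,  0.59755318],
       [ 0.        ,  0.        ,  0.        ,  1.        ]])}
{'camera_matrix': array([[476.4332756 ,   0.        , 275.76775176],
       [  0.        , 476.4332756 , 210.41230776],
       [  0.        ,   0.        ,   1.        ]]), 'cam_to_world': array([[-0.04025321,  0.97834651, -0.20302163,  0.23693121],
       [-0.99918763, -0.03901964,  0.0100767 ,  0.11062247],
       [ 0.00193667,  0.20326232,  0.9791224 ,  1.02392249],
       [ 0.        ,  0.        ,  0.        ,  1.        ]])}
{'clock': 0.1, 'joints': array([ 1.08249135e+00,  4.94150507e-01,  1.34603009e+00,  2.86124033e-05,
        1.30247907e+00, -9.54900105e-02]), 'qd': array([ 5.13477035e-04, -1.40494752e-03,  1.70759983e-04, -5.14300952e-04,
       -1.21659275e-04,  8.54081782e-05]), 'joint_torque': array([ 2.61299654e-03, -8.80227256e+01, -3.82541907e+01,  7.08533661e-02,
        4.81765706e-02, -6.95287872e-05]), 'tcp_pos': array([0.23907827, 0.57712567, 0.21339281]), 'tcp_rot': array([ 8.31503796e-01,  5.55518814e-01, -4.76378913e-04,  2.40580034e-04]), 'wrist_force': array([ 1.10180539, -0.64962127,  0.06002156]), 'torque': array([-0.03185507,  0.02612569,  0.02011226]), 'opening': 1.0015016291456544}
```

View pics/side0.png

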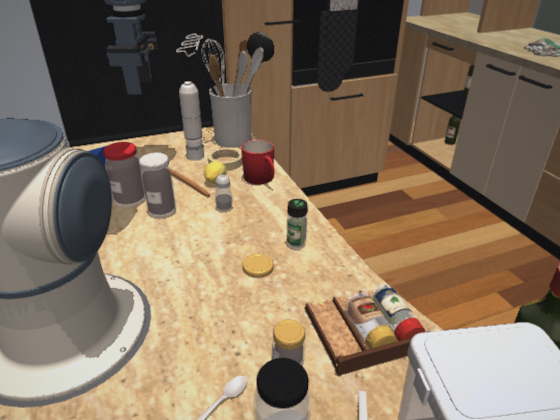

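View pics/top0.png

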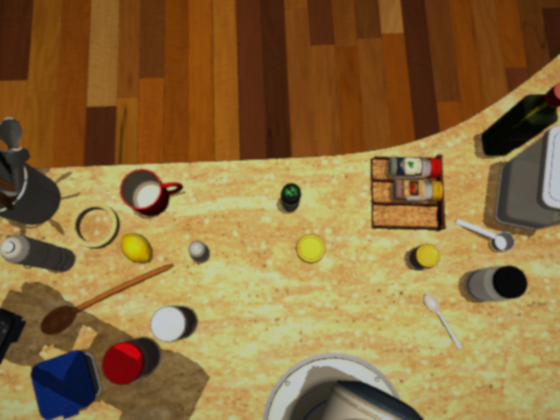

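The side view shows the jar at (297,225), the tray at (365,330) with its near-robot bay empty, and the lid at (258,265). In the top view the jar's cap is at (291,193), the empty bay at (407,215), the lid at (311,248) and the small jam jar at (425,257).

```bash
python3 - <<'E'
from h import *
z=np.load('pics/top0.npz');p,d=z['p'],z['d'];P=cloud('top',d)
c=p[130:270,270:460];cv2.imwrite('pics/topc.png',cv2.resize(c,None,fx=4,fy=4,interpolation=cv2.INTER_CUBIC)[:,:,::-1])
s=np.load('pics/side0.npz')['p'];c=s[180:380,220:440];cv2.imwrite('pics/sidec.png',cv2.resize(c,None,fx=3.6,fy=3,interpolation=cv2.INTER_CUBIC)[:,:,::-1])
for u,v in [(291,193),(291,186),(291,210),(330,200),(311,248),(400,218),(425,257),(380,218),(435,218),(145,190),(198,250)]: print((u,v),P[v,u].round(4))
# jar points
m=(P[...,2]>.095)&(P[...,2]<.115)
m[:, :270]=0;m[:,320:]=0
q=P[m];print(len(q),q.min(0),q.max(0),q.mean(0),np.median(q[:,2]))
E
```

```text
(291, 193) [0.4621 0.0694 0.1025]
(291, 186) [0.4759 0.0689 0.105 ]
(291, 210) [0.2369 0.1106 1.0239]
(330, 200) [ 0.4677 -0.0203  0.0009]
(311, 248) [0.3619 0.0283 0.0116]
(400, 218) [ 0.4202 -0.1691  0.0068]
(425, 257) [ 0.3276 -0.1949  0.0685]
(380, 218) [ 0.4224 -0.1262  0.0042]
(435, 218) [ 0.4169 -0.2446  0.0085]
(145, 190) [0.5053 0.3858 0.006 ]
(198, 250) [0.3578 0.2578 0.0856]
385 [0.04009551 0.03561298 0.09520305] [0.48288786 0.08949782 0.11419954] [0.39385657 0.06813628 0.1038598 ] 0.10400300676027874
```

View pics/topc.png

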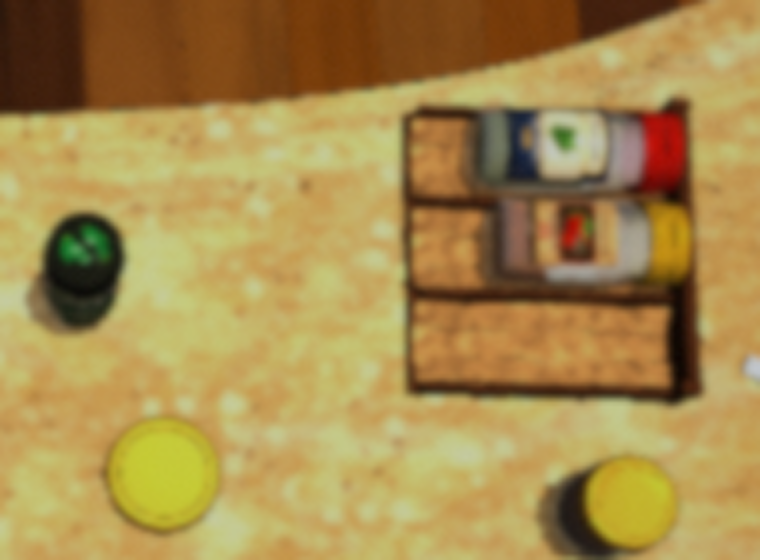

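View pics/sidec.png

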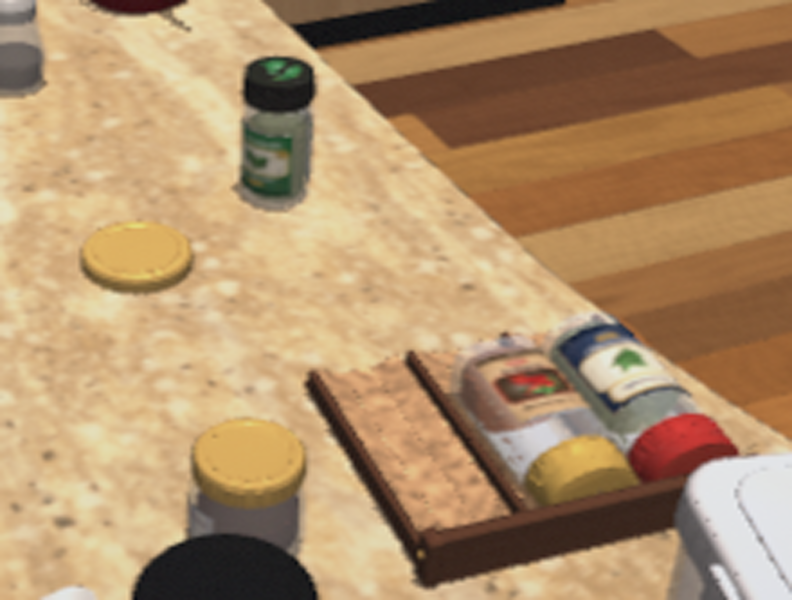

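```bash
python3 - <<'E'
from h import *
f=lambda u,v,z:onz('top',270+u/4-.4,130+v/4-.4,z).round(4)
print('jar',f(84.5,252,.105))
for n,a in dict(nearL=(412,386,.019),midL=(410,293,.019),mid2L=(408,203,.019),farL=(408,113,.019),nearR=(670,394,.019),midR=(672,301,.019),headN=(692,394,.036),headF=(680,105,.036),mouthc=(415,340,.008),endc=(670,348,.010)).items(): print(n,f(*a))
print('lid',f(163,473,.013),'jam',f(631,503,.07))
z=np.load('pics/top0.npz');d=z['d'];P=cloud('top',d)
# divider tops
sub=P[145:235,365:450].reshape(-1,3)
m=(sub[:,2]>.015)&(sub[:,2]<.024)&(sub[:,0]<.45)
q=sub[m];print(len(q));print(q[q[:,1].argsort()][::6].round(3)[:30])
# side-view check
g=lambda u,v,zz:onz('side',220+u/3.6-.4,180+v/3-.4,zz).round(4)
print('side jar base-ish',g(272,205,0),'captop',g(280,71,.105),'nearL',g(313,376,.019),'midL',g(411,356,.019),'nearR',g(421,535,.036),'lid',g(136,250,.013))
E
```

```text
jar [0.4624 0.07   0.105 ]
nearL [ 0.4028 -0.1054  0.019 ]
midL [ 0.4537 -0.1085  0.019 ]
mid2L [ 0.504  -0.1115  0.019 ]
farL [ 0.5552 -0.1157  0.019 ]
nearR [ 0.3929 -0.243   0.019 ]
midR [ 0.4436 -0.2496  0.019 ]
headN [ 0.3898 -0.2486  0.036 ]
headF [ 0.5485 -0.2598  0.036 ]
mouthc [ 0.4298 -0.1115  0.008 ]
endc [ 0.4195 -0.2489  0.01  ]
lid [0.3621 0.0298 0.013 ] jam [ 0.3306 -0.1995  0.07  ]
235
[[ 0.447 -0.251  0.024]
 [ 0.434 -0.25   0.023]
 [ 0.424 -0.249  0.016]
 [ 0.421 -0.249  0.022]
 [ 0.413 -0.248  0.016]
 [ 0.409 -0.248  0.016]
 [ 0.397 -0.246  0.019]
 [ 0.446 -0.245  0.018]
 [ 0.438 -0.24   0.016]
 [ 0.396 -0.237  0.018]
 [ 0.394 -0.236  0.015]
 [ 0.394 -0.231  0.017]
 [ 0.449 -0.228  0.016]
 [ 0.396 -0.224  0.019]
 [ 0.449 -0.221  0.019]
 [ 0.397 -0.218  0.017]
 [ 0.446 -0.215  0.015]
 [ 0.45  -0.213  0.017]
 [ 0.397 -0.209  0.017]
 [ 0.397 -0.206  0.016]
 [ 0.45  -0.202  0.018]
 [ 0.397 -0.199  0.017]
 [ 0.45  -0.197  0.02 ]
 [ 0.397 -0.192  0.019]
 [ 0.449 -0.189  0.016]
 [ 0.398 -0.185  0.018]
 [ 0.44  -0.18   0.015]
 [ 0.399 -0.175  0.016]
 [ 0.449 -0.171  0.017]
 [ 0.405 -0.167  0.017]]
side jar base-ish [0.4568 0.0578 0.    ] captop [0.4634 0.0674 0.105 ] nearL [ 0.401  -0.1189  0.019 ] midL [ 0.453  -0.1219  0.019 ] nearR [ 0.3893 -0.2501  0.036 ] lid [0.3612 0.0266 0.013 ]
```

```bash
python3 - <<'E'
from h import *
print(env.camera_model('top').keys())
z=np.load('pics/top0.npz');p=z['p'].astype(int);d=z['d']
g=p.sum(2)
for v in (210,215,220): print('row',v,list(zip(range(364,380),g[v,364:380])),list(zip(range(434,452),g[v,434:452])))
for u in (375,385,400,420,430): print('col',u,list(zip(range(198,236),g[198:236,u])))
P=cloud('top',d)
for u in range(432,448): print(u,P[217,u].round(3),P[207,u].round(3))
E
```

```text
dict_keys(['camera_matrix', 'cam_to_world'])
row 210 [(364, np.int64(509)), (365, np.int64(515)), (366, np.int64(517)), (367, np.int64(521)), (368, np.int64(527)), (369, np.int64(523)), (370, np.int64(477)), (371, np.int64(349)), (372, np.int64(243)), (373, np.int64(275)), (374, np.int64(320)), (375, np.int64(342)), (376, np.int64(347)), (377, np.int64(358)), (378, np.int64(370)), (379, np.int64(371))] [(434, np.int64(379)), (435, np.int64(348)), (436, np.int64(270)), (437, np.int64(151)), (438, np.int64(69)), (439, np.int64(32)), (440, np.int64(51)), (441, np.int64(82)), (442, np.int64(126)), (443, np.int64(195)), (444, np.int64(320)), (445, np.int64(439)), (446, np.int64(489)), (447, np.int64(479)), (448, np.int64(459)), (449, np.int64(449)), (450, np.int64(450)), (451, np.int64(444))]
row 215 [(364, np.int64(493)), (365, np.int64(494)), (366, np.int64(497)), (367, np.int64(501)), (368, np.int64(502)), (369, np.int64(496)), (370, np.int64(449)), (371, np.int64(333)), (372, np.int64(276)), (373, np.int64(346)), (374, np.int64(393)), (375, np.int64(388)), (376, np.int64(379)), (377, 
[... 5531 characters left out ...]

434 [ 0.419 -0.243  0.008] [ 0.441 -0.244  0.012]
435 [ 0.42  -0.246  0.004] [ 0.44  -0.245  0.016]
436 [ 0.42  -0.249  0.003] [ 0.44  -0.248  0.013]
437 [ 0.419 -0.249  0.009] [ 0.44  -0.25   0.014]
438 [ 0.418 -0.249  0.015] [ 0.439 -0.25   0.019]
439 [ 0.416 -0.248  0.025] [ 0.437 -0.25   0.026]
440 [ 0.415 -0.249  0.028] [ 0.437 -0.25   0.03 ]
441 [ 0.414 -0.249  0.032] [ 0.436 -0.252  0.032]
442 [ 0.414 -0.251  0.034] [ 0.434 -0.251  0.039]
443 [ 0.414 -0.253  0.035] [ 0.435 -0.255  0.035]
444 [ 0.414 -0.255  0.034] [ 0.443 -0.271 -0.002]
445 [ 0.42  -0.269  0.001] [ 0.442 -0.272  0.001]
446 [ 0.42  -0.273 -0.002] [ 0.442 -0.275 -0.002]
447 [ 0.419 -0.274  0.001] [ 0.442 -0.277 -0.002]
```

```bash
python3 - <<'E'
from h import *
z=np.load('pics/side0.npz');p=z['p'];d=z['d'];P=cloud('side',d)
c=p[280:380,295:435];cv2.imwrite('pics/sidet.png',cv2.resize(c,None,fx=5.5,fy=5.5,interpolation=cv2.INTER_CUBIC)[:,:,::-1])
E
```

```text
(no output)
```

View pics/sidet.png

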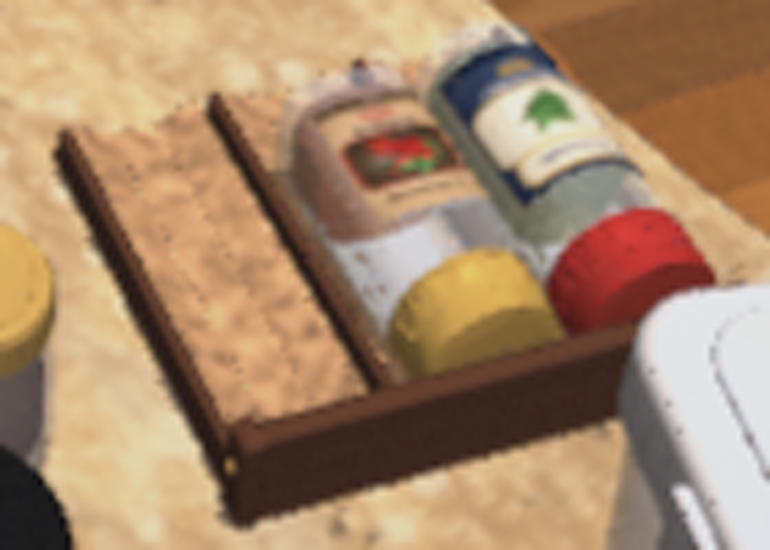

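```bash
python3 - <<'E'
from h import *
for u,n,m in ((375,226.5,202.8),(400,227.1,203.0),(420,227.5,203.8),(430,228.1,204)):
    a=onz('top',u,n,.018);b=onz('top',u,m,.018);print(u,a.round(4),b.round(4),((a+b)/2).round(4))
print(onz('top',370.9,215,.005),onz('top',370.9,222,.005))
P=cloud('top',np.load('pics/top0.npz')['d'])
for x0 in (390,420,435): 
  pass
# jar top
q=P[150:225,275:310].reshape(-1,3);q=q[(q[:,2]>.1)&(q[:,2]<.11)];print(len(q),q.mean(0),q.min(0),q.max(0))
P=cloud('side',np.load('pics/side0.npz')['d'])
q=P[190:255,280:315].reshape(-1,3);t=q[(q[:,2]>.101)&(q[:,2]<.112)];print(len(t),t.mean(0),t.min(0),t.max(0))
b=q[(q[:,2]>.01)&(q[:,2]<.07)&(q[:,1]>.03)&(q[:,1]<.1)]; print(len(b),b.min(0),b.max(0))
# fit circle r=.02
from scipy.optimize import least_squares
print(least_squares(lambda c:np.hypot(b[:,0]-c[0],b[:,1]-c[1])-.02,[.46,.07],loss='soft_l1',f_scale=.002).x)
E
```

```text
375 [ 0.4019 -0.1107  0.018 ] [ 0.4538 -0.115   0.018 ] [ 0.4278 -0.1129  0.018 ]
400 [ 0.3984 -0.1641  0.018 ] [ 0.4512 -0.1691  0.018 ] [ 0.4248 -0.1666  0.018 ]
420 [ 0.3959 -0.2069  0.018 ] [ 0.4477 -0.2122  0.018 ] [ 0.4218 -0.2095  0.018 ]
430 [ 0.3937 -0.2282  0.018 ] [ 0.4464 -0.2338  0.018 ] [ 0.42  -0.231  0.018]
[ 0.42972816 -0.10674784  0.005     ] [ 0.41425347 -0.10549407  0.005     ]
300 [0.46336738 0.07041499 0.10405272] [0.4453543  0.05120155 0.10026481] [0.48288786 0.08949782 0.10803308]
185 [0.4614581  0.06578783 0.10416694] [0.44298164 0.04758172 0.10117731] [0.4821021  0.08778588 0.10654913]
454 [0.4412891 0.0443011 0.010022 ] [0.48058457 0.07560162 0.06995271]
[0.46216045 0.06831185]
```

```bash
cat >> h.py <<'E'
def plan(tx,ty,tz,xdir=None):
    s=env.sense(); M=R.from_quat(s['tcp_rot']).as_matrix(); p=np.array(s['tcp_pos'])
    print('t',round(s['clock'],2),'tcp',p.round(4),'x',M[:,0].round(3),'y',M[:,1].round(3),'z',M[:,2].round(3),'F',np.round(s['wrist_force'],1),'open',round(s['opening'],3),'j',np.round(s['joints'],2))
    print('d tool',(M.T@(np.array([tx,ty,tz])-p)).round(4))
    if xdir is not None:
        v=M.T@np.array([*xdir,0]);a=np.degrees(np.arctan2(v[1],v[0]));print('turn',a,'or',(a+180+180)%360-180)
E
python3 - <<'E'
from h import *
d=np.array([.4295-.4625,-.083-.069]);print(np.linalg.norm(d))
plan(.4625,.069,.16,d/np.linalg.norm(d))
print(onz('side',306.5,304.5,.019),onz('side',306.5,304.5,.0))
E
```

```text
0.15554099138169336
t 0.1 tcp [0.2391 0.5771 0.2134] x [ 0.383  0.924 -0.001] y [ 0.924 -0.383 -0.   ] z [-0.001 -0.001 -1.   ] F [ 1.1 -0.6  0.1] open 1.002 j [ 1.08  0.49  1.35  0.    1.3  -0.1 ]
d tool [-0.3838  0.4009  0.0537]
turn 169.7420388149874 or -10.257961185012618
[ 0.40137135 -0.11795925  0.019     ] [ 0.40989433 -0.10107361  0.        ]
```

```bash
python3 -m crank '[0.091,-0.025,0.026,0,0,0.091,-0.03,0.031,0,0,0.091,-0.03,0.031,0,0,0.091,-0.03,0.031,0,0,0.091,-0.03,0.031,0,0,0.091,-0.03,0.031,0,0,0.091,-0.03,0.031,0,0,0.091,-0.03,0.031,0,0,0.091,-0.03,0.031,0,0,0.091,-0.03,0.031,0,0]'
python3 - <<'E'
from h import *
d=np.array([.033,.152]);plan(.4625,.069,.16,d/np.linalg.norm(d))
E
```

```text
clock: 1.1
tcp_pos: [0.4083, 0.1864, 0.2139]
tcp_rot: [0.831, 0.556, -0.0, 0.0]
wrist_force: [0.2, 0.4, 0.0]
opening: 0.997
t 1.1 tcp [0.4083 0.1864 0.2139] x [ 0.383  0.924 -0.   ] y [ 0.924 -0.383 -0.   ] z [-0. -0. -1.] F [0.2 0.4 0. ] open 0.997 j [ 0.3   0.25  1.76 -0.    1.14 -0.88]
d tool [-0.0878  0.095   0.0539]
turn -10.24899513046304 or 169.75100486953693
```

```bash
python3 -m crank '[0.091,-0.02,0.022,0,0,0.091,-0.023,0.025,0,0,0.091,-0.023,0.025,0,0,0.091,-0.022,0.023,0,0,0.091,0,0,0,-5.1,0.091,0,0,0.015,-5.1,0.091,0,0,0.02,0,0.091,0,0,0.018,0,0.091,0,0,0,0,0.091,0,0,0,0]'
python3 - <<'E'
from h import *
snap('side','side1');snap('top','top1')
d=np.array([.033,.152]);plan(.4625,.069,.031,d/np.linalg.norm(d))
E
```

```text
clock: 2.1
tcp_pos: [0.4621, 0.0705, 0.1611]
tcp_rot: [0.779, 0.627, -0.0, -0.0]
wrist_force: [0.1, -0.0, 0.6]
opening: 0.998
t 2.2 tcp [0.4626 0.0705 0.1617] x [0.213 0.977 0.   ] y [ 0.977 -0.213  0.001] z [ 0.001 -0.    -1.   ] F [-0.3  0.3 -0.4] open 0.998 j [ 0.02  0.34  1.79 -0.    1.01 -1.33]
d tool [-0.0015  0.      0.1307]
turn -0.05290560965630078 or 179.9470943903437
```

View pics/side1.png

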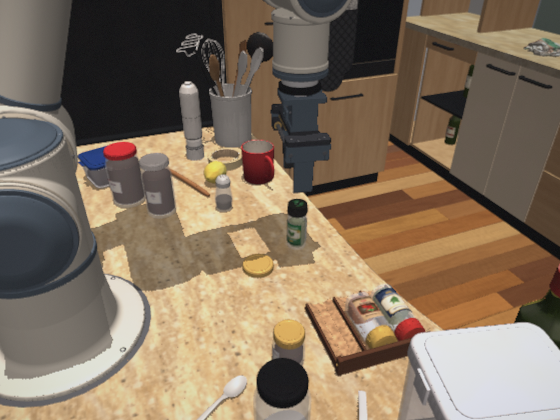

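The hand stands over the jar, fingertips at about (300,185) and the jar below at (297,222). I'm going down with the fingers open on either side.

```bash
python3 -m crank '[0.091,-0.0015,0,0.01,0,0.091,0,0,0.02,0,0.091,0,0,0.02,0,0.091,0,0,0.02,0,0.091,0,0,0.02,0,0.091,0,0,0.02,0,0.091,0,0,0.012,0,0.091,0,0,0.006,0,0.091,0,0,0,0,0.091,0,0,0,0]'
python3 - <<'E'
from h import *
snap('side','side2');snap('top','top2')
plan(.4625,.069,.031)
E
```

```text
clock: 3.2
tcp_pos: [0.4621, 0.069, 0.0333]
tcp_rot: [0.779, 0.627, 0.0, 0.0]
wrist_force: [0.2, 0.4, 0.3]
opening: 0.997
t 3.3 tcp [0.4623 0.069  0.0335] x [0.213 0.977 0.   ] y [ 0.977 -0.213  0.001] z [ 0.001  0.    -1.   ] F [ 0.1 -0.6 -0.5] open 0.999 j [ 0.02  0.56  1.91 -0.    0.66 -1.34]
d tool [0.     0.0002 0.0025]
```

```bash
python3 - <<'E'
import cv2
a=cv2.imread('pics/side2.png')[130:280,230:370];b=cv2.imread('pics/top2.png')[120:270,220:360]
cv2.imwrite('pics/c2.png',cv2.resize(cv2.hconcat([a,b]),None,fx=2.8,fy=2.8))
E
```

```text
(no output)
```

View pics/c2.png

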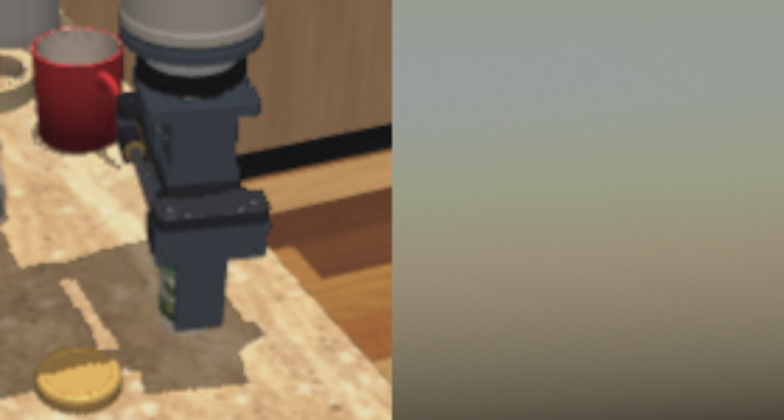

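The side view shows the fingers straddling the jar, with the near finger in front of it at crop (200,290). The top camera is blocked by the arm. Next I bring the pads in to a loose cage just wider than the jar.

```bash
python3 -m crank '[0.07,0,0,0,0,0.06,0,0,0,0,0.055,0,0,0,0,0.05,0,0,0,0,0.047,0,0,0,0,0.044,0,0,0,0,0.042,0,0,0,0,0.041,0,0,0,0,0.041,0,0,0,0,0.041,0,0,0,0]' 3
python3 - <<'E'
from h import *
snap('side','side3')
plan(.4625,.069,.031)
import cv2
a=cv2.imread('pics/side3.png')[130:280,230:370]
cv2.imwrite('pics/c3.png',cv2.resize(a,None,fx=4,fy=4))
E
```

```text
clock: 4.3
tcp_pos: [0.4619, 0.069, 0.0329]
tcp_rot: [0.779, 0.627, 0.0, 0.0]
wrist_force: [0.6, 0.7, -0.3]
opening: 0.454
t 4.35 tcp [0.4619 0.069  0.0329] x [0.213 0.977 0.   ] y [ 0.977 -0.213  0.   ] z [ 0.  0. -1.] F [ 0.1  1.1 -0.5] open 0.449 j [ 0.02  0.56  1.91  0.    0.66 -1.34]
d tool [0.0001 0.0006 0.0019]
```

View pics/c3.png

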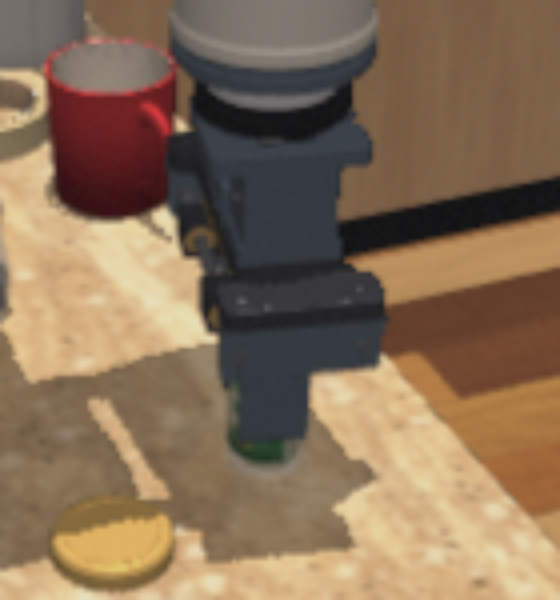

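```bash
python3 -m crank '[0.041,-0.003,0,0,0,0.041,-0.006,0,0,0,0.041,-0.008,0,0,0,0.041,-0.009,0,0,0,0.041,-0.009,0,0,0,0.041,-0.009,0,0,0,0.041,-0.008,0,0,0,0.041,-0.006,0,0,0,0.041,-0.002,0,0,0,0.041,0,0,0,0]'
python3 - <<'E'
from h import *
snap('side','side4')
plan(.4295,-.083,.033)
import cv2
a=cv2.imread('pics/side4.png')[150:330,230:420]
cv2.imwrite('pics/c4.png',cv2.resize(a,None,fx=4,fy=3.3))
E
```

```text
clock: 5.35
tcp_pos: [0.449, 0.0101, 0.0329]
tcp_rot: [0.779, 0.627, -0.0, -0.0]
wrist_force: [0.0, 0.5, -0.3]
opening: 0.449
t 5.4 tcp [0.4491 0.0103 0.0329] x [ 0.213  0.977 -0.   ] y [ 0.977 -0.213  0.   ] z [ 0. -0. -1.] F [-0.1 -0.6  0.8] open 0.447 j [-0.11  0.55  1.96 -0.    0.63 -1.47]
d tool [-0.0954  0.0008 -0.0001]
```

View pics/c4.png

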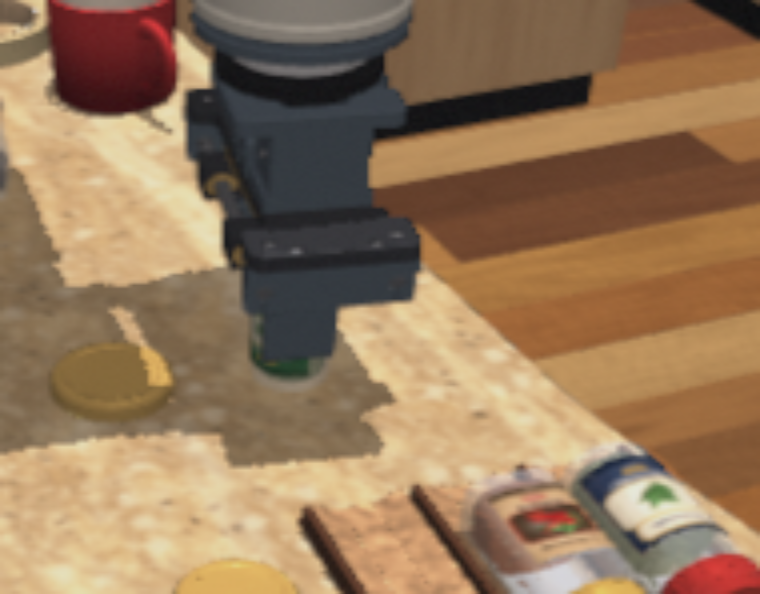

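The jar moves along upright inside the cage, its base visible at crop (290,365).

```bash
python3 -m crank '[0.041,-0.004,0,0,0,0.041,-0.009,0,0,0,0.041,-0.011,0,0,0,0.041,-0.012,0,0,0,0.041,-0.013,0,0,0,0.041,-0.013,0,0,0,0.041,-0.012,0,0,0,0.041,-0.01,0,0,0,0.041,-0.004,0,0,0,0.041,0,0,0,0]'
python3 - <<'E'
from h import *
snap('side','side5')
plan(.4295,-.083,.033)
import cv2
a=cv2.imread('pics/side5.png')[180:360,250:440]
cv2.imwrite('pics/c5.png',cv2.resize(a,None,fx=4,fy=3.3))
E
```

```text
clock: 6.4
tcp_pos: [0.4302, -0.0761, 0.0329]
tcp_rot: [0.779, 0.627, -0.0, 0.0]
wrist_force: [-0.4, -0.6, 0.0]
opening: 0.451
t 6.45 tcp [ 0.4303 -0.0757  0.0329] x [0.214 0.977 0.   ] y [ 0.977 -0.214 -0.   ] z [-0.  0. -1.] F [0.7 0.4 0.1] open 0.452 j [-0.31  0.54  1.99  0.    0.61 -1.67]
d tool [-0.0073  0.0008 -0.0001]
```

View pics/c5.png

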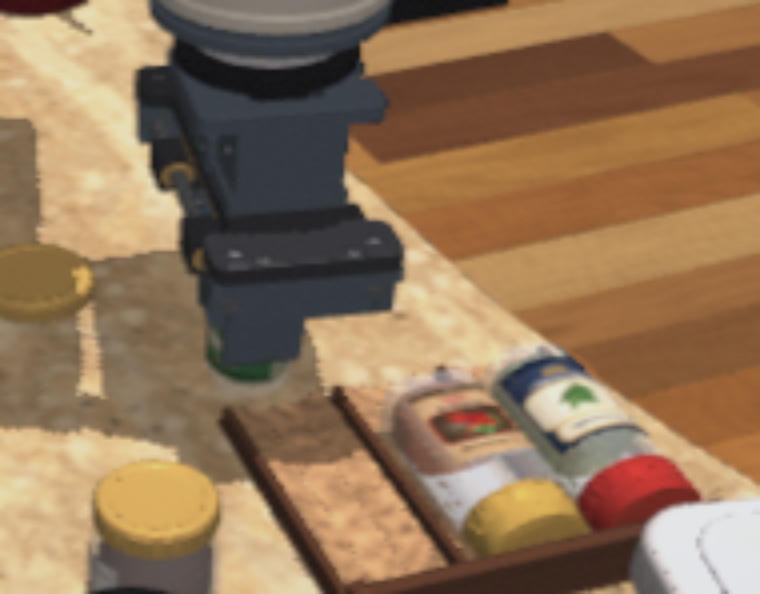

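```bash
python3 - <<'E'
from h import *
for u in (207,287): print(onz('side',250+u/4-.4,180+372/3.3-.4,.0))
p=onz('side',250+247/4-.4,180+384/3.3-.4,0);print('front bottom',p)
o,d=ray('side',250+247/4-.4,180+384/3.3-.4);h=d[:2]/np.linalg.norm(d[:2]);print('centre',p[:2]+.02*h)
E
```

```text
[ 0.41410594 -0.06899514  0.        ]
[ 0.4488732  -0.08278438  0.        ]
front bottom [ 0.42739205 -0.0845691   0.        ]
centre [ 0.43663987 -0.06683558]
```

```bash
python3 -m crank '[0.046,0,0,0,0,0.06,0,0,0,0,0.091,0,0,0,0,0.091,0,0,0,0,0.091,0,0,0,0,0.091,0,0,-0.02,0,0.091,0,0,-0.03,0,0.091,0,0,-0.04,0,0.091,0,0,-0.04,0,0.091,0.03,0,-0.02,0]'
python3 -m crank '[0.091,0.04,0,0,0,0.091,0.045,0,0,0,0.091,0.045,0,0,0,0.091,0.045,0,0,0,0.091,0.03,0,0,0,0.091,0,0,0,0]'
python3 - <<'E'
from h import *
p,d=snap('side','side6');pt,dt=snap('top','top6')
plan(.43,-.08,.033)
import cv2
a=cv2.imread('pics/side6.png')[220:350,260:430];b=cv2.imread('pics/top6.png')[130:260,300:470]
cv2.imwrite('pics/c6.png',cv2.resize(cv2.vconcat([a,b]),None,fx=4,fy=2.3))
for n,D in(('side',d),('top',dt)):
    P=cloud(n,D).reshape(-1,3)
    k=(np.hypot(P[:,0]-.43,P[:,1]+.075)<.045);q=P[k]
    t=q[(q[:,2]>.1)&(q[:,2]<.11)];print(n,len(t),t.mean(0),t.min(0),t.max(0))
    b=q[(q[:,2]>.012)&(q[:,2]<.1)];print(len(b))
    from scipy.optimize import least_squares
    if len(b)>50: print(least_squares(lambda c:np.hypot(b[:,0]-c[0],b[:,1]-c[1])-.02,[.43,-.075],loss='soft_l1',f_scale=.002).x)
E
```

```text
clock: 7.45
tcp_pos: [0.4376, -0.0479, 0.186]
tcp_rot: [0.78, 0.626, 0.001, 0.002]
wrist_force: [0.9, -0.6, -1.0]
opening: 0.999
clock: 8.05
tcp_pos: [0.4808, 0.1572, 0.1828]
tcp_rot: [0.778, 0.629, 0.0, -0.0]
wrist_force: [0.5, 0.5, -0.7]
opening: 0.997
t 8.15 tcp [0.48   0.1544 0.1827] x [ 0.211  0.977 -0.   ] y [ 0.977 -0.211 -0.001] z [-0.001 -0.    -1.   ] F [ 0.2 -0.2 -0.4] open 1.001 j [ 0.19  0.36  1.68 -0.    1.1  -1.16]
d tool [-0.2396  0.0007  0.1498]
side 294 [ 0.42965413 -0.08049224  0.1044255 ] [ 0.41105529 -0.09874296  0.10008358] [ 0.44970869 -0.05891107  0.10703613]
858
[ 0.43073178 -0.07758438]
top 309 [ 0.43126393 -0.07501007  0.10394434] [ 0.41188709 -0.0943148   0.10003585] [ 0.45047372 -0.0557147   0.10829567]
223
[ 0.43170487 -0.07562608]
```

View pics/c6.png

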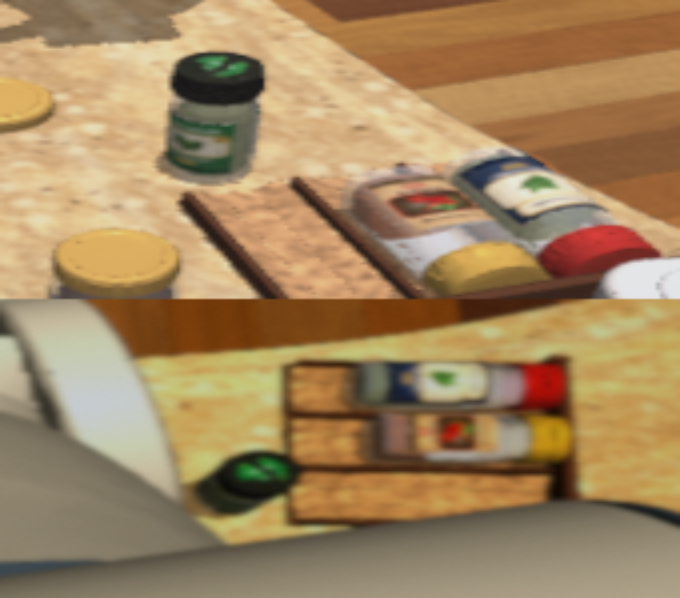

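View pics/side6.png

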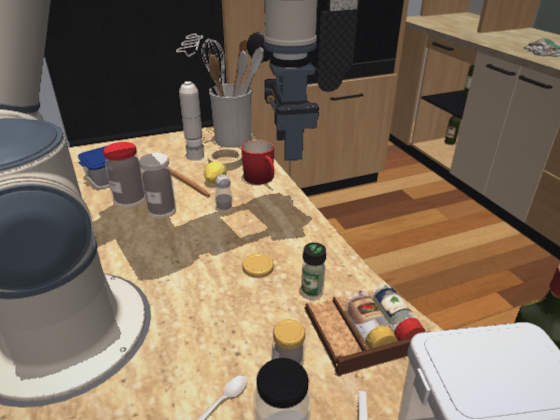

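Both views put the standing jar at about (0.431, -0.077), on the bay's centre line, with roughly 10 mm still to go to the tray. I'm moving back over it and turning the cage to the bay axis.

```bash
python3 -m crank '[0.091,-0.025,0,0,0,0.091,-0.04,0,0,0,0.091,-0.04,0,0,0,0.091,-0.04,0,0,0,0.091,-0.04,0,0,0,0.091,-0.03,0,0,0,0.091,-0.022,0,0,0,0.091,0,0,0,-4.3,0.091,0,0,0,-4.2,0.091,0,0,0,0]'
python3 - <<'E'
from h import *
plan(.4308,-.077,.033,(.067,.998))
E
```

```text
clock: 9.15
tcp_pos: [0.4291, -0.0785, 0.1829]
tcp_rot: [0.73, 0.683, -0.0, -0.0]
wrist_force: [-0.7, -0.6, 0.5]
opening: 0.995
t 9.15 tcp [ 0.4291 -0.0785  0.1829] x [ 0.067  0.998 -0.   ] y [ 0.998 -0.067 -0.   ] z [-0. -0. -1.] F [-0.7 -0.6  0.5] open 0.995 j [-0.32  0.27  1.83 -0.    1.04 -1.82]
d tool [0.0016 0.0017 0.1499]
turn 0.009278223955292025 or -179.99072177604467
```

```bash
python3 -m crank '[0.091,0.0015,0.0015,0.01,0,0.091,0,0,0.025,0,0.091,0,0,0.03,0,0.091,0,0,0.03,0,0.091,0,0,0.03,0,0.091,0,0,0.018,0,0.091,0,0,0.006,0,0.08,0,0,0,0,0.07,0,0,0,0,0.06,0,0,0,0]'
python3 -m crank '[0.055,0,0,0,0,0.05,0,0,0,0,0.047,0,0,0,0,0.044,0,0,0,0,0.042,0,0,0,0,0.041,0,0,0,0,0.041,0,0,0,0,0.041,0,0,0,0]'
python3 - <<'E'
from h import *
plan(.4304,-.083,.033,(.067,.998))
E
```

```text
clock: 10.15
tcp_pos: [0.432, -0.0763, 0.0347]
tcp_rot: [0.73, 0.683, 0.0, 0.001]
wrist_force: [0.6, 0.1, -0.5]
opening: 0.765
clock: 10.95
tcp_pos: [0.4315, -0.0762, 0.0339]
tcp_rot: [0.73, 0.683, -0.0, -0.0]
wrist_force: [0.8, -0.5, 1.2]
opening: 0.451
t 10.95 tcp [ 0.4315 -0.0762  0.0339] x [ 0.066  0.998 -0.   ] y [ 0.998 -0.066 -0.   ] z [-0. -0. -1.] F [ 0.8 -0.5  1.2] open 0.451 j [-0.31  0.54  1.98 -0.    0.62 -1.82]
d tool [-0.0069 -0.0006  0.0009]
turn 0.035491326188912695 or -179.9645086738111
```

```bash
python3 -m crank '[0.041,-0.002,0,0,0,0.041,-0.003,0,0,0,0.041,-0.002,0,0,0,0.041,0,0,0,0,0.046,0,0,0,0,0.06,0,0,0,0,0.091,0,0,0,0,0.091,0,0,0,0,0.091,0,0,0,0,0.091,0,0,-0.015,0]'
python3 -m crank '[0.091,0,0,-0.03,0,0.091,0,0,-0.04,0,0.091,0,0,-0.04,0,0.091,0.03,0,-0.025,0,0.091,0.045,0,0,0,0.091,0.045,0,0,0,0.091,0.045,0,0,0,0.091,0.045,0,0,0,0.091,0.02,0,0,0,0.091,0,0,0,0]'
cat > m.py <<'E'
from h import *
import sys
p,d=snap('side','side'+sys.argv[1]);pt,dt=snap('top','top'+sys.argv[1])
plan(.43,-.05,.088,(.067,.998))
from scipy.optimize import least_squares
for n,D in(('side',d),('top',dt)):
    P=cloud(n,D).reshape(-1,3)
    k=(np.hypot(P[:,0]-.43,P[:,1]+.082)<.045);q=P[k]
    t=q[(q[:,2]>.1)&(q[:,2]<.11)];print(n,len(t),t.mean(0),t.min(0),t.max(0))
    b=q[(q[:,2]>.025)&(q[:,2]<.1)]
    if len(b)>50: print(least_squares(lambda c:np.hypot(b[:,0]-c[0],b[:,1]-c[1])-.02,[.43,-.08],loss='soft_l1',f_scale=.002).x)
import cv2
a=cv2.imread('pics/side%s.png'%sys.argv[1])[220:350,260:430];cv2.imwrite('pics/c%s.png'%sys.argv[1],cv2.resize(a,None,fx=4.5,fy=4.5))
E
python3 m.py 7
```

```text
clock: 11.95
tcp_pos: [0.4302, -0.0829, 0.0481]
tcp_rot: [0.73, 0.683, -0.001, -0.001]
wrist_force: [0.2, -0.6, 0.6]
opening: 0.917
clock: 12.95
tcp_pos: [0.4461, 0.1488, 0.1839]
tcp_rot: [0.729, 0.684, 0.0, -0.0]
wrist_force: [0.5, 0.6, -0.1]
opening: 0.998
t 13.05 tcp [0.446  0.1464 0.1838] x [ 0.065  0.998 -0.   ] y [ 0.998 -0.065 -0.   ] z [-0. -0. -1.] F [-0.5  0.  -0.5] open 0.998 j [ 0.19  0.31  1.76 -0.    1.07 -1.32]
d tool [-0.197  -0.0031  0.0958]
turn 0.10885629822708175 or -179.89114370177288
side 301 [ 0.42911562 -0.08695921  0.10430199] [ 0.41045639 -0.10520529  0.1000848 ] [ 0.45022851 -0.06480918  0.10702775]
[ 0.43040465 -0.08400747]
top 310 [ 0.43091108 -0.08140696  0.10395486] [ 0.41131725 -0.10143077  0.10007667] [ 0.45048506 -0.0623172   0.10841679]
[ 0.43143294 -0.08186247]
```

View pics/c7.png

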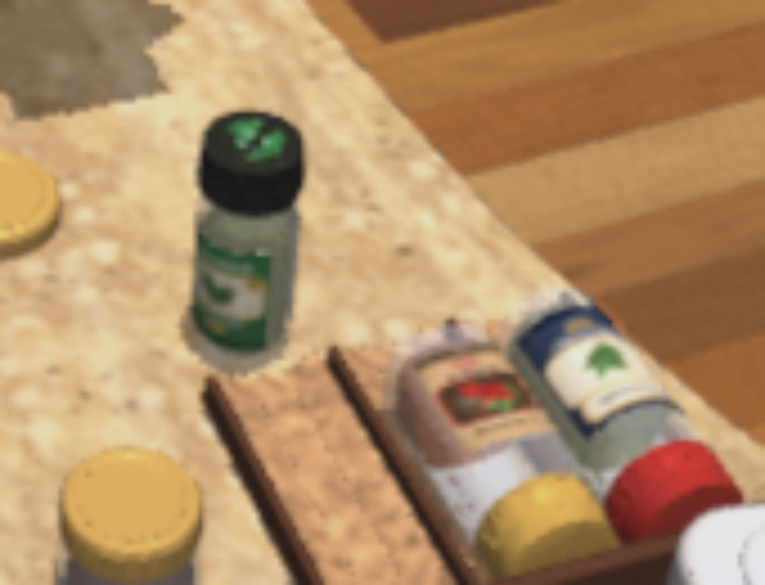

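Side and top agree on the jar at about (0.4307, -0.083). It stands upright on the bay's centre line, its base at (237,368) in the crop just short of the mouth. I close the fingers and come in behind the cap.

```bash
python3 -m crank '[0,-0.02,0,0.01,0,0,-0.03,0,0.02,0,0,-0.035,0,0.02,0,0,-0.035,0,0.02,0,0,-0.03,0,0.015,0,0,-0.02,0,0.008,0,0,0,0,0,0,0,0,0,0,0,0,0,0,0,0,0,0,0,0,0]' 20
python3 - <<'E'
from h import *
plan(.434,-.03,.090,(.067,.998))
snap('side','side8')
a=cv2.imread('pics/side8.png')[150:350,230:430];cv2.imwrite('pics/c8.png',cv2.resize(a,None,fx=3,fy=3))
E
```

```text
clock: 14.05
tcp_pos: [0.4351, -0.0229, 0.0913]
tcp_rot: [0.73, 0.683, 0.0, 0.0]
wrist_force: [0.3, 0.7, -0.1]
opening: 0.152
t 14.05 tcp [ 0.4351 -0.0229  0.0913] x [ 0.066  0.998 -0.   ] y [ 0.998 -0.066  0.001] z [ 0.001 -0.    -1.   ] F [ 0.3  0.7 -0.1] open 0.152 j [-0.19  0.42  1.94  0.    0.78 -1.69]
d tool [-0.0072 -0.0007  0.0013]
turn 0.07398863893600258 or -179.92601136106396
```

View pics/c8.png

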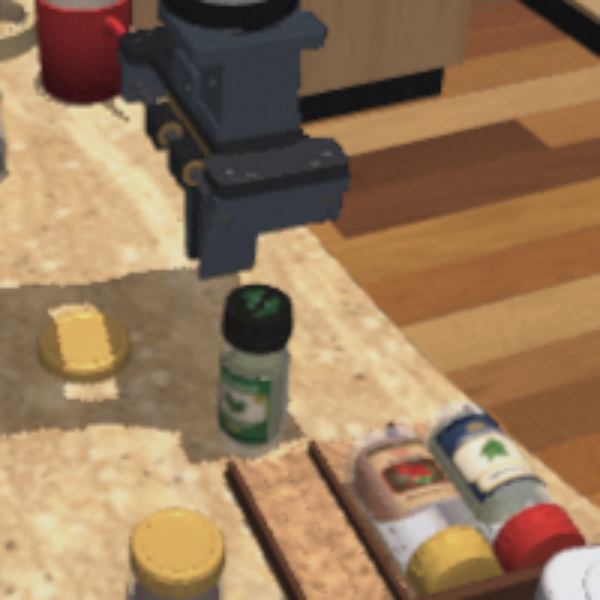

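```bash
python3 -m crank '[0,0,0,0.002,0,0,0,0,0.002,0,0,0,0,0,0,0,0,0,0,0,0,-0.003,0,0,0,0,-0.005,0,0,0,0,-0.005,0,0,0,0,-0.005,0,0,0,0,-0.005,0,0,0,0,0,0,0,0]'
python3 m.py 9
```

```text
clock: 15.1
tcp_pos: [0.4335, -0.0469, 0.0869]
tcp_rot: [0.73, 0.683, 0.0, 0.0]
wrist_force: [-0.1, -0.1, -0.5]
opening: 0.006
t 15.2 tcp [ 0.4334 -0.0464  0.0869] x [0.067 0.998 0.   ] y [ 0.998 -0.067 -0.   ] z [-0.  0. -1.] F [ 0.9 -0.4 -0.3] open 0.006 j [-0.24  0.43  1.94  0.    0.77 -1.75]
d tool [-0.0039 -0.0032 -0.0011]
turn 0.005254501957026217 or -179.99474549804296
side 375 [ 0.42876811 -0.0807303   0.10446231] [ 0.41086823 -0.10545618  0.10002251] [ 0.45015184 -0.04093232  0.1098411 ]
[ 0.43015329 -0.08357549]m.py:9: RuntimeWarning: Mean of empty slice.
  t=q[(q[:,2]>.1)&(q[:,2]<.11)];print(n,len(t),t.mean(0),t.min(0),t.max(0))
  ret = um.true_divide(
Traceback (most recent call last):
  File "m.py", line 9, in <module>
    t=q[(q[:,2]>.1)&(q[:,2]<.11)];print(n,len(t),t.mean(0),t.min(0),t.max(0))
                                                           ~~~~~^^^
ValueError: zero-size array to reduction operation minimum which has no identity
```

```bash
python3 -m crank '[0,-0.003,0,0,0,0,-0.005,0,0,0,0,-0.007,0,0,0,0,-0.008,0,0,0,0,-0.008,0,0,0,0,-0.008,0,0,0,0,-0.008,0,0,0,0,-0.007,0,0,0,0,-0.005,0,0,0,0,0,0,0,0]'
python3 - <<'E'
from h import *
plan(.434,-.03,.090)
snap('side','side10')
a=cv2.imread('pics/side10.png')[180:380,230:430];cv2.imwrite('pics/c10.png',cv2.resize(a,None,fx=3,fy=3))
E
```

```text
clock: 16.2
tcp_pos: [0.4296, -0.1057, 0.0869]
tcp_rot: [0.73, 0.683, 0.0, 0.0]
wrist_force: [-0.4, -0.3, 0.2]
opening: 0.007
t 16.2 tcp [ 0.4296 -0.1057  0.0869] x [ 0.067  0.998 -0.   ] y [ 0.998 -0.067  0.   ] z [ 0. -0. -1.] F [-0.4 -0.3  0.2] open 0.007 j [-0.38  0.44  1.93 -0.    0.77 -1.88]
d tool [ 0.0758 -0.0007 -0.0031]
```

View pics/c10.png

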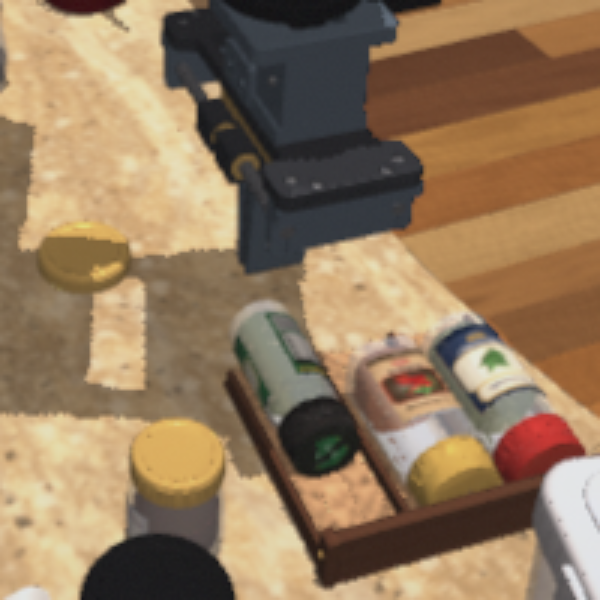

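The jar has fallen cap first into the empty bay: cap at (318,435) and base at (262,318) in the crop. The other jars are undisturbed. I back off and drop behind the base.

```bash
python3 -m crank '[0,0.015,0,0,0,0,0.025,0,0,0,0,0.025,0,0,0,0,0.02,0,0.01,0,0,0,0,0.02,0,0,0,0,0.02,0,0,0,0,0.01,0,0,0,0,0.004,0,0,0,0,0,0,0,0,0,0,0]'
python3 - <<'E'
from h import *
plan(.434,-.03,.022)
p,d=snap('side','side11');snap('top','top11')
a=cv2.imread('pics/side11.png')[180:380,230:430];cv2.imwrite('pics/c11.png',cv2.resize(a,None,fx=3,fy=3))
P=cloud('side',d).reshape(-1,3)
b=np.array([-.067,-.998]);m=np.array([.4278,-.1129])
s=(P[:,:2]-m)@b; l=(P[:,:2]-m)@[.998,-.067]
k=(abs(l)<.02)&(P[:,2]>.022)&(P[:,2]<.06)&(s>-.045)&(s<.12);q=P[k]
print(k.sum(),'s range',np.percentile(s[k],[0,1,50,99,100]),'z max',np.percentile(q[:,2],98),'lat at top',np.median(l[k][q[:,2]>.044]))
E
```

```text
clock: 17.25
tcp_pos: [0.4355, -0.0204, 0.0234]
tcp_rot: [0.73, 0.683, 0.0, 0.0]
wrist_force: [-0.2, -0.1, 0.2]
opening: 0.005
t 17.25 tcp [ 0.4355 -0.0204  0.0234] x [ 0.067  0.998 -0.   ] y [ 0.998 -0.067  0.001] z [ 0.001 -0.    -1.   ] F [-0.2 -0.1  0.2] open 0.005 j [-0.18  0.56  2.   -0.    0.58 -1.69]
d tool [-0.0097 -0.0008  0.0014]
1207 s range [-0.0185467  -0.01627623  0.04780569  0.08703114  0.08778364] z max 0.04963965823383036 lat at top -0.0022808875927999898
```

View pics/c11.png

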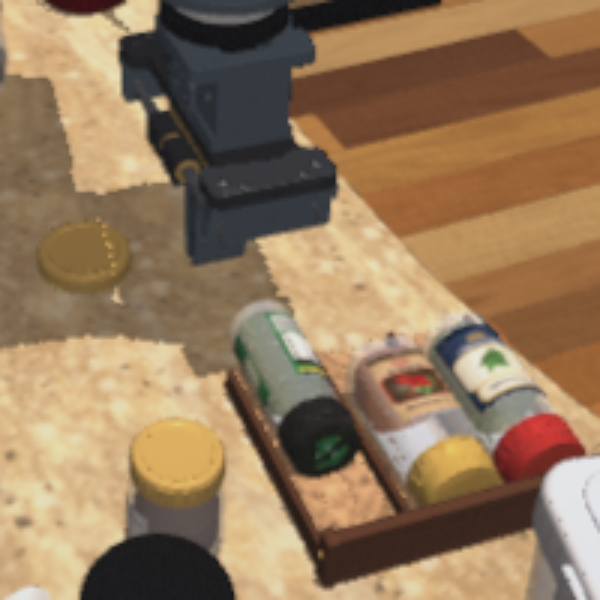

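```bash
python3 -m crank '[0,-0.01,0,0,0,0,-0.015,0,0,0,0,-0.015,0,0,0,0,-0.01,0,0,0,0,-0.008,0,0,0,0,-0.006,0,0,0,0,-0.006,0,0,0,0,-0.006,0,0,0,0,-0.006,0,0,0,0,-0.006,0,0,0]'
python3 -m crank '[0,-0.005,0,0,0,0,-0.005,0,0,0,0,-0.004,0,0,0,0,-0.002,0,0,0,0,0,0,0,0]'
python3 - <<'E'
from h import *
plan(.427,-.131,.022)
p,d=snap('side','side12')
a=cv2.imread('pics/side12.png')[180:380,230:430];cv2.imwrite('pics/c12.png',cv2.resize(a,None,fx=3,fy=3))
E
```

```text
clock: 18.35
tcp_pos: [0.4293, -0.1084, 0.0229]
tcp_rot: [0.73, 0.683, -0.0, -0.0]
wrist_force: [-0.1, 1.5, 1.5]
opening: 0.006
clock: 18.85
tcp_pos: [0.4283, -0.1243, 0.0229]
tcp_rot: [0.73, 0.683, 0.0, 0.0]
wrist_force: [-0.4, -0.4, 0.0]
opening: 0.003
t 18.85 tcp [ 0.4283 -0.1243  0.0229] x [ 0.067  0.998 -0.   ] y [ 0.998 -0.067  0.   ] z [ 0. -0. -1.] F [-0.4 -0.4  0. ] open 0.003 j [-0.42  0.57  1.97 -0.    0.6  -1.92]
d tool [-0.0068 -0.0009  0.0009]
```

View pics/c12.png

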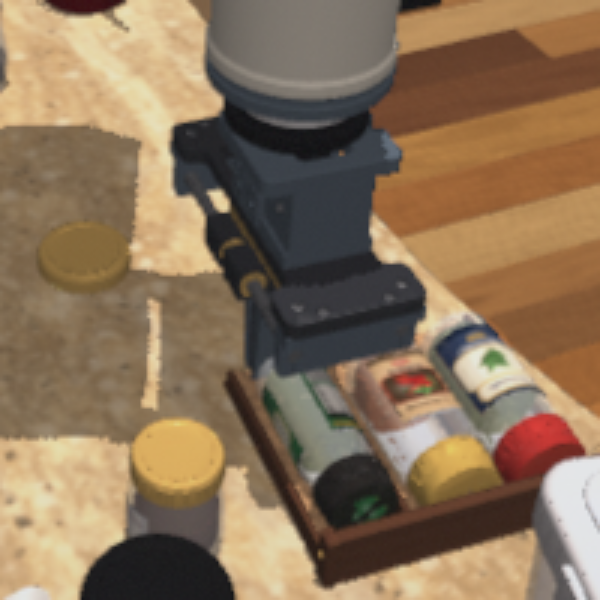

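The jar is sliding along the bay, with its cap at (357,492) in the crop, close to the head wall. I finish with small steps, watching the force.

```bash
python3 -m crank '[0,-0.002,0,0,0,0,-0.002,0,0,0,0,0,0,0,0]'; python3 -m crank '[0,-0.001,0,0,0,0,-0.001,0,0,0,0,0,0,0,0]'; python3 -m crank '[0,-0.001,0,0,0,0,-0.001,0,0,0,0,0,0,0,0]'
```

```text
clock: 19.2
tcp_pos: [0.428, -0.1282, 0.0229]
tcp_rot: [0.73, 0.683, -0.0, 0.0]
wrist_force: [0.1, -0.3, -0.3]
opening: 0.004
clock: 19.5
tcp_pos: [0.4279, -0.1301, 0.0229]
tcp_rot: [0.73, 0.683, -0.0, 0.0]
wrist_force: [-0.3, 0.3, -0.6]
opening: 0.007
clock: 19.8
tcp_pos: [0.4278, -0.1322, 0.0229]
tcp_rot: [0.73, 0.683, 0.0, 0.0]
wrist_force: [0.3, 0.2, 0.2]
opening: 0.003
```

```bash
for i in 1; do python3 -m crank '[0,-0.001,0,0,0,0,-0.001,0,0,0,0,0,0,0,0]'; python3 -m crank '[0,-0.001,0,0,0,0,0,0,0,0]';  python3 -m crank '[0,-0.001,0,0,0,0,0,0,0,0]'; done
```

```text
clock: 20.1
tcp_pos: [0.4276, -0.1342, 0.0229]
tcp_rot: [0.73, 0.683, -0.0, 0.0]
wrist_force: [0.5, 0.0, -0.1]
opening: 0.002
clock: 20.3
tcp_pos: [0.4272, -0.1346, 0.0229]
tcp_rot: [0.73, 0.683, -0.0, -0.001]
wrist_force: [0.3, 6.3, 1.1]
opening: 0.007
clock: 20.5
tcp_pos: [0.4268, -0.1348, 0.0228]
tcp_rot: [0.73, 0.683, 0.0, -0.001]
wrist_force: [2.5, 15.9, 5.1]
opening: 0.002
```

The force rises to 16 N at the wall, so the cap is home. I back off and check.

```bash
python3 -m crank '[0,0.004,0,0,0,0,0.015,0,0,0,0,0.025,0,0,0,0,0.03,0,0,0,0,0.03,0,-0.02,0,0,0.035,0,-0.04,0,0,0.04,0,-0.04,0,0,0.04,0,-0.03,0,0,0.02,0,0,0,0,0,0,0,0]'
python3 - <<'E'
from h import *
plan(.427,-.131,.022)
p,d=snap('side','side13');pt,dt=snap('top','top13')
a=cv2.imread('pics/side13.png')[180:380,230:430];b=cv2.imread('pics/top13.png')[130:260,270:460]
cv2.imwrite('pics/c13.png',cv2.hconcat([cv2.resize(a,(400,400)),cv2.resize(b,(400,400*130//190)) if 0 else cv2.resize(b,(400,400))]))
b=np.array([-.067,-.998]);m=np.array([.4278,-.1129])
for n,D in(('side',d),('top',dt)):
    P=cloud(n,D).reshape(-1,3);s=(P[:,:2]-m)@b; l=(P[:,:2]-m)@[.998,-.067]
    k=(abs(l)<.012)&(P[:,2]>.038)&(P[:,2]<.06)&(s>-.045)&(s<.15)
    print(n,k.sum(),np.percentile(s[k],[0,2,50,98,100]) if k.sum() else '')
E
```

```text
clock: 21.5
tcp_pos: [0.4435, 0.0979, 0.1469]
tcp_rot: [0.729, 0.684, 0.001, 0.001]
wrist_force: [-0.7, -1.0, -0.6]
opening: 0.006
t 21.5 tcp [0.4435 0.0979 0.1469] x [0.064 0.998 0.001] y [ 0.998 -0.064  0.003] z [ 0.003  0.    -1.   ] F [-0.7 -1.  -0.6] open 0.006 j [ 0.09  0.35  1.84  0.    0.95 -1.42]
d tool [-0.2296 -0.0022  0.1248]
side 808 [0.03406667 0.03809543 0.09609186 0.13893016 0.14035053]
top 556 [0.031509   0.03296689 0.08356775 0.13396036 0.13665984]
```

View pics/c13.png

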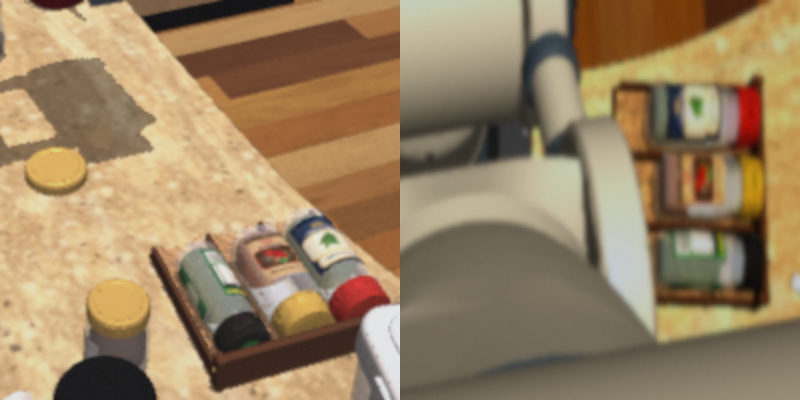

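Both views show the jar lying in its bay with the cap at the head wall: side crop (240,330), top crop (742,262). The depth data puts the cap at 134–139 mm from the mouth, against 136 mm expected. The other jars, lid and jam jar look unmoved.

```bash
python3 - <<'E'
from h import *
print(env.close_job())
E
```

```text
the job is handed in; nothing more can be done
None
```

The refilled spice jar is in the empty bay, cap first and home against the head wall. I handed the job in at about 21.5 s, under the 69 s limit.

- **Slide:** The moves can't lean the hand back, so I couldn't push below 16 mm with a tilted hand as you described. Instead I slid the jar upright between the two fingers, which were set about 1 mm wider than the jar, so it was neither gripped nor lifted. A second short slide of about 7 mm brought it right up to the mouth.
- **Tip:** I pushed it near the cap with the closed fingers, and it fell cap first into the bay.
- **Push home:** I pushed on the base until the force rose from about 0 to 16 N while the fingertips stopped advancing.

**Last checks:**
- The cap end measured 134 mm (top) and 139 mm (side) from the mouth, against the 136 mm expected. The two cameras disagree by about 5 mm, so I'm relying on the force rise to say the cap is fully home.
- The two lying jars, the lid and the small jam jar looked unmoved. I did not look closely again at the mug, shaker and lemon, but the arm did not go near them at low height.
- The robot was clear of everything when I handed in.

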